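Lock the sprung service cover of a creasing machine with its quarter-turn fastener

ROBOT

A 6-joint arm with a two-finger parallel gripper is mounted at the origin on the work surface. World frame = base frame: x ahead of the robot, y to its left, z up, the work surface at z = 0. Lengths are in m, angles in rad, forces in N, time in s.
With the tool pointing down it reaches from about 0.25 to 0.8 m from the base axis. Payload 3.9 kg.
Tool frame: the origin (TCP) lies at the very end of the fingers, on their centre line; the grasp point (between the pads) lies 19 mm behind it; z points along the fingers, y is the line along which they close (so a half turn about z gives the same grasp; the last joint's range is limited). The gripper opens to 85 mm and grips with 20 to 120 N. Pads are 22 mm wide; open, the fingers measure 114 mm over their backs; the gripper's body (76 mm by 85 mm) begins 54 mm behind the grasp point. The pads swing forward as they close: fully open they stand 13 mm farther back than shut.
Start: joints at [1.298, 0.26, -0.138, 1.173, 0, 1.571], TCP at [0.141, 0.506, 0.207] pointing down, gripper open.
Joint ranges: [-2.78, 2.78], [-0.83, 1.72], [-1.28, 1.37], [-1.9, 2.12], [-1.57, 1.48], [-3.14, 3.14]. Speed limits (rad/s): [2.57, 2.57, 3.14, 3.14, 3.14, 3.14].

INTERFACE

Orientations are given as a unit quaternion [x, y, z, w].
In Python, from cell import ctrl, vision, order gives the robot as it stands.
- The arm moves only by the tool send_rows, never from a script. Its argument "rows" is text: rows parted by semicolons, each of 5 numbers parted by spaces: the finger opening in cm, from 0 to 8.54, then the shift along the tool's x, y, z in cm, then the turn about the tool's z in rad. In form: fingers dx dy dz roll; .... A call has 1 to 20 rows; each row shifts and turns the commanded pose from where the row before left it, along the tool's axes as they then stand; what a row does not reach is not made up. A row lasts 1/12 s, in which the tool goes at most 41.7 mm and 7.16 degrees, less where a joint would pass 70% of its speed; a pose out of reach is approached as far as the arm can. A call with a gripper value outside its range is refused whole. The fingers move at their own pace and stop on an object; "newtons" is the grip in N (left out, the last holds). Time passes only in rows, so rows that do not move let the fingers close. It gives the time, the measured TCP pose, the force, the opening and the grip force at its end, in the units of the state.
- ctrl.read_state(): the state, without advancing time (a new reading comes with each control period).
- vision.snapshot(name): name is "scene" or "top" or "wrist"; returns the picture (420x560x3 uint8, blue, green, red); there is no depth.
- vision.calibration(name): a dict with "fx", "fy", "cx", "cy" (pixels), "world_from_camera" (4x4, takes a point from camera to world coordinates). Camera axes: x right, y up, looking along -z (the intrinsics and any distortion apply to the point x, -y, -z); pixel columns grow to the right and rows downward; lengths in m; the calibration is good to about 2 mm. The wrist camera is an equidistant fisheye: a pixel r from the principal point sees the ray r / f radians off the axis. A picture is of the moment at which its call begins: read the wrist's pose just before it. calibration takes no time and is no camera call; for the wrist camera it gives the pose at the moment of the call.
- order.hand_in(): hands the job in; it is judged then, once.
The state is a dict: "clock": time; "q": joint angles; "dq": joint speeds; "effort": joint torques, N m; "position": TCP position; "orientation": TCP orientation; "contact_force": force on the tool from outside, world axes, zero at the start; "ft_torque": the same for the moment, N m; "grip_width": opening from 0.0 (shut) to 1.0 (fully open); "finger_force": force on a finger pad.
Only numpy, scipy, OpenCV 4.12 (cv2) and the standard library are available. Lean on these libraries where they do the work, as an engineer would, in place of code of your own. Each camera call takes 0.05 s, during which the arm holds its last target. There are 200 camera calls.

TASK

The grey service cover on top of the creasing machine has sprung up. Set the fingertips in the slot of its round blue quarter-turn fastener, press the cover down until it is shut flush, and keeping it pressed turn the fastener clockwise all the way, until the slot points at the green marks and the cover stays locked down by itself. Only push and turn: do not pull the cover up, leave everything else on and around the machine where it is, and finish clear of it.

Things in the scene. Friction and masses are not known exactly. Their poses are not given: they have to be found in the camera images.
- machine: creasing machine fixed on the table: cream housing, black plinth, blue stripe; 280 mm deep (own x -130 to +150), 340 wide (y), slanting black feed tray on its +y side. Origin at table height, x from its front (robot side) to its back, z up. Top deck 100 mm up; a rear head (x above 65 mm) rises to 165, its lamp column at the -y end to 215
- cover_edge (a point): middle of the top front (free) edge of the grey service cover, moves with it. The cover, 170 x 208 x 8 mm, fills the middle of the deck and is hinged along machine x = +50 mm, 96 mm above the table; shut, its top is level with the deck (100 mm)
- flush (a point): fixed point at (-65, 0, +100) mm in the machine's frame, axes as the machine's: where the fastener's turning axis meets deck level when the cover is fully shut; the slot's floor is then 4 mm above this point
- slot (a point): centre of the floor of the fastener's slot; z = turning axis (up), y along the slot; turns with the fastener, tilts with the cover. Blue disc 84 mm across, axis 115 mm in front of the hinge line, with a straight slot across its middle: 32 mm wide, 14 mm deep, yellow floor, 84 mm long (74 along its walls)
- collar (a point): centre of the collar's rim plane, on the turning axis. Dark steel collar fixed on the cover round the disc, inside 90, outside 102 mm across; it closes the slot's ends. Rim and disc top are level, 14 mm above the slot's floor. Two fingertips apart along the slot, or one off-centre in it, turn the disc by the slot's walls
- fastener (a joint): turn of the fastener, rad, clockwise from above: 0 = open, slot along machine y (red marks); 1.571 = locked at its stop, slot along machine x (green marks). Starts at 0 to 0.35; friction about 0.22 N m, stays where left. From about 0.9 a cam tongue runs under a keeper and holds the cover; turned while the cover is up, it jams on the keeper
- cover (a joint): opening of the cover, rad: 0 = shut flush on its stop; starts at 0.10 to 0.19, held up by a spring. Pressing it shut at the fastener takes up to about 6 N; it springs up when let go unless the fastener is locked. Locked, it stays at about 0.01
- loupe: black waisted loupe, 36 mm across, 38 mm tall, standing on one of the machine's side decks (deck top 100 mm above the table). Origin at the centre of its underside. Bystander, to be left alone
- ink: small amber jar with black cap, 32 mm across, 45 mm tall, standing on the other side deck. Origin at the centre of its underside. Bystander, to be left alone
- tape: roll of clear tape lying flat, 76 mm across, 24 mm tall, on the machine's rear head. Origin at the centre of its underside. Bystander, to be left alone
- cards: brown box of cards 90 x 56 x 34 mm on the table. Origin at the centre of its underside. Bystander, to be left alone
- stapler: red and black stapler 120 x 36 x 52 mm on the table. Origin at the centre of its underside. Bystander, to be left alone
- mug: white mug 80 mm across, 92 mm tall, handle on its +y side, on the table. Origin at the centre of its underside. Bystander, to be left alone

How it is judged:
On the way:
1. the cover is pressed shut (below 0.03 rad) while the fastener is not yet turned half-way (below 0.8 rad) (value of joint cover below 0.03 rad and value of joint fastener below 0.8 rad), for 0.1 s.
At the end, for the whole second after the job is handed in: the fastener stands above 1.40 rad (within 10 degrees of its locked stop) and the cover stays shut below 0.03 rad, at rest, with nothing pressing on it (value of joint fastener above 1.4 rad and value of joint cover below 0.03 rad and velocity of joint cover between -0.02 and 0.02 rad/s); the robot touches nothing.
It fails at once if the cover is pulled up (above 0.35 rad) (value of joint cover above 0.35 rad).
It fails at once if a thing on or around the machine is shifted or lifted more than 25 mm (distance of any of loupe, ink, tape, cards, stapler, mug from where it was at the start of the episode above 0.025 m).
It also fails if it takes over 48 s, if anything falls off the work surface, if the arm or the gripper's body presses on something with over 40 N, if the wrist force passes 120 N, or if a joint passes its speed limit or range.

## Working session

There is one attempt and no reset: what is moved stays moved. The work goes in short steps, Python scripts to look and compute and a tool call to move; the robot and the scene stay as the last step left them, time stands still between calls to the robot, and variables do not carry over. Pictures are saved under pics/ and viewed, at most 13 in all, crops included, and the job is handed in when it is done.

Besides the shell and the picture viewer there is one more tool, called after "Call:" by a JSON object that holds its "method" and its "body", one argument or row to a line. send_rows: Moves the arm, as the interface text tells. Its arguments: {"type":"object","properties":{"rows":{"type":"string"},"newtons":{"type":"number"}},"required":["rows"]}

```bash
mkdir -p pics
python3 - <<'E'
from cell import ctrl, vision
import cv2
s=ctrl.read_state();print(s)
for n in("scene","top"):
    cv2.imwrite(f"pics/{n}0.png",vision.snapshot(n)); c=vision.calibration(n);print(n,c)
E
```

```text
{'clock': 0.0, 'q': array([ 1.29798825e+00,  2.60672023e-01, -1.39395298e-01,  1.17271533e+00,
        9.83337091e-06,  1.57075240e+00]), 'dq': array([ 4.27427976e-04,  1.70652722e-04,  2.94706112e-06,  1.01123401e-03,
       -1.81307844e-04,  4.71855561e-04]), 'effort': array([-4.87217276e-04, -4.05684614e+01,  2.53920758e+01,  1.87005167e-02,
       -1.84897990e-04,  3.32546176e-05]), 'position': array([0.14124896, 0.50486322, 0.20596134]), 'orientation': array([ 1.35959619e-01,  9.90713882e-01, -9.83263650e-04, -1.39943993e-04]), 'contact_force': array([ 0.97402291,  0.19005806, -0.19008453]), 'ft_torque': array([ 0.04526956,  0.03879985, -0.01556631]), 'finger_force': 0.0, 'grip_width': 1.0033412779981516}
scene {'fx': 462.6001560222989, 'fy': 462.6001560222989, 'cx': 281.7373228745162, 'cy': 206.43807086286841, 'world_from_camera': array([[ 7.30653810e-01, -5.31106275e-01,  4.29035121e-01,
         1.00216286e+00],
       [ 6.82747695e-01,  5.69081210e-01, -4.58259928e-01,
        -4.06352263e-01],
       [-7.71102546e-04,  6.27752102e-01,  7.78412939e-01,
         9.39505202e-01],
       [ 0.00000000e+00,  0.00000000e+00,  0.00000000e+00,
         1.00000000e+00]])}
top {'fx': 506.82095378931655, 'fy': 506.82095378931655, 'cx': 280.30547495760845, 'cy': 212.26257647013455, 'world_from_camera': array([[ 1.70435300e-02,  9.88750625e-01, -1.48599189e-01,
         3.85163164e-01],
       [-9.99852256e-01,  1.71860911e-02, -3.24723080e-04,
         4.30519116e-02],
       [ 2.23276905e-03,  1.48582769e-01,  9.88897454e-01,
         1.43963956e+00],
       [ 0.00000000e+00,  0.00000000e+00,  0.00000000e+00,
         1.00000000e+00]])}
```

View pics/top0.png

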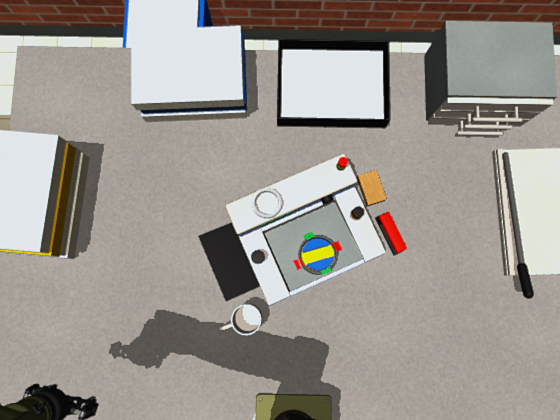

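View pics/scene0.png

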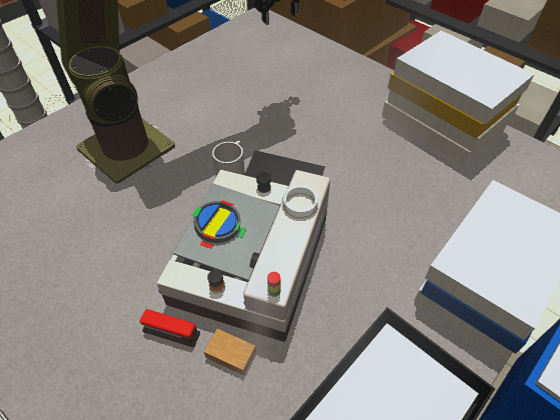

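The top view shows the machine with the disc near (318,255), and both views show the cover up. I'll enlarge the disc in each view.

Run:
```python
import cv2
a=cv2.imread("pics/top0.png")[140:310,190:415];cv2.imwrite("pics/topc.png",cv2.resize(a,None,fx=3.5,fy=3.5,interpolation=cv2.INTER_CUBIC))
a=cv2.imread("pics/scene0.png")[160:310,150:340];cv2.imwrite("pics/scenec.png",cv2.resize(a,None,fx=4,fy=4,interpolation=cv2.INTER_CUBIC))
```

```text
(no output)
```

View pics/topc.png

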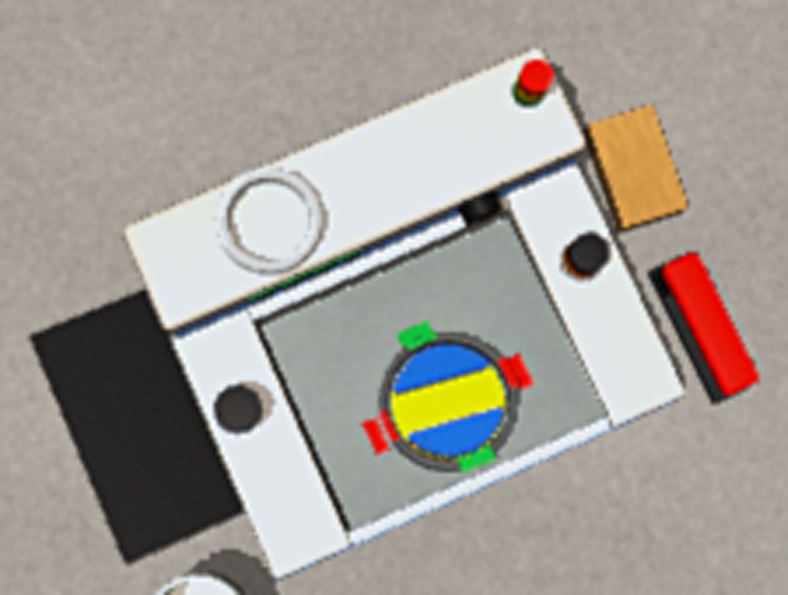

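View pics/scenec.png

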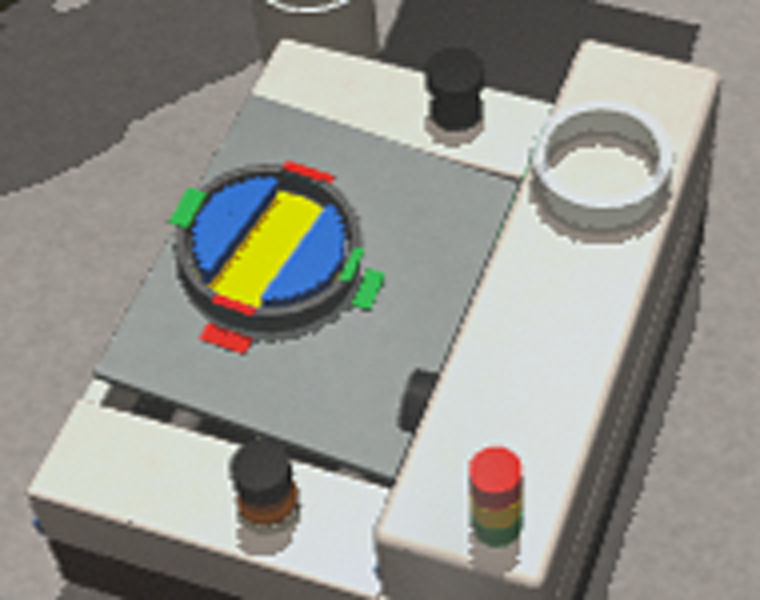

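```bash
cat > h.py <<'E'
import numpy as np
from cell import ctrl, vision
C={n:vision.calibration(n) for n in("scene","top")}
def proj(n,p):
    c=C[n];T=np.linalg.inv(c["world_from_camera"]);q=T[:3,:3]@p+T[:3,3]
    return np.array([c["cx"]+c["fx"]*q[0]/-q[2],c["cy"]+c["fy"]*-q[1]/-q[2]])
def cov(p,th):
    dx,dz=p[0]-.05,p[2]-.096;return np.array([.05+dx*np.cos(th)+dz*np.sin(th),p[1],.096-dx*np.sin(th)+dz*np.cos(th)])
def world(p,v):
    c,s=np.cos(v[2]),np.sin(v[2]);return np.array([v[0]+c*p[0]-s*p[1],v[1]+s*p[0]+c*p[1],p[2]])
E
python3 - <<'E'
from h import *
from scipy.optimize import least_squares
a=.001
M=[((-130,-170,100),(684,393),(30,492)),((-130,170,100),(278,578),(283,40)),((65,170,165),(168,330),(587,42)),((65,-170,165),(586,148),(378,548)),((150,170,165),(126,228),(718,72)),((150,-170,165),(540,48),(545,585))]
V=[((-120,104,100),(350,530),(252,97)),((-120,-104,100),(607,418),(97,375)),((-65,0,118),(451,401),(268,240))]
S=[(.037,(400,415),(300,197)),(-.037,(503,389),(240,297))]
t=lambda u:np.array(u)/3.5+[190,140]
s=lambda u:np.array(u)/4+[150,160]
def res(v):
    r=[]
    def add(w,k): r.extend(proj("top",w)-t(k[1]));r.extend(proj("scene",w)-s(k[2]))
    for k in M: add(world(np.array(k[0])*a,v),k)
    for k in V: add(world(cov(np.array(k[0])*a,v[3]),v),k)
    for k in S:
        g=v[4];l=k[0]   # clockwise by g from +y
        add(world(cov(np.array([-.065+l*np.sin(g),l*np.cos(g),.104]),v[3]),v),k)
    return np.array(r)
f=least_squares(res,[.45,-.03,-.4,.15,.1],loss="soft_l1")
print(f.x.round(4));print(res(f.x).reshape(-1,4).round(1))
v=f.x
print("flush",world(np.array([-.065,0,.1]),v),"slot",world(cov(np.array([-.065,0,.104]),v[3]),v))
E
```

```text
[ 0.5324 -0.0283  0.4389  0.1013  0.1272]
[[ 0.5 -1.  -2.4 -0.1]
 [-1.  -0.3 -1.5 -1.5]
 [-1.5 -0.2 -2.2 -2.6]
 [ 0.6 -2.1 -2.9 -3.2]
 [-2.8 -1.3  0.9 -1.7]
 [-0.4 -2.9 -1.3  0.3]
 [-0.1 -1.1 -0.9 -0.4]
 [-0.8 -2.2 -1.3  0.2]
 [-1.2 -1.1 -0.6 -0.4]
 [-0.4 -0.1 -0.2  2.3]
 [-2.7 -1.  -2.1  1.2]]
flush [ 0.47355435 -0.05596756  0.1       ] slot [ 0.47482085 -0.05537304  0.1155917 ]
```

Call:
{"method": "send_rows", "body": {
  "rows": "3.5 -2.35 -2.25 -0.3 0; 3.5 -2.35 -2.25 -0.3 0; 3.5 -2.35 -2.25 -0.3 0; 3.5 -2.35 -2.25 -0.3 0; 3.5 -2.35 -2.25 -0.3 0; 3.5 -2.35 -2.25 -0.3 0; 3.5 -2.35 -2.25 -0.3 0; 3.5 -2.35 -2.25 -0.3 0; 3.5 -2.35 -2.25 -0.3 0; 3.5 -2.35 -2.25 -0.3 0; 3.5 -2.35 -2.25 -0.3 0; 3.5 -2.35 -2.25 -0.3 0; 3.5 -2.35 -2.25 -0.3 0; 3.5 -2.35 -2.25 -0.3 0; 3.5 -2.35 -2.25 -0.3 0; 3.5 -2.35 -2.25 0 0; 3.5 -2.35 -2.25 0 0; 3.5 -2.35 -2.25 0 0; 3.5 -2.35 -2.25 0 0; 3.5 -2.35 -2.25 0 0"
}}

```text
clock: 1.77
position: [0.473, -0.056, 0.2514]
orientation: [0.136, 0.991, 0.0, -0.0]
contact_force: [0.3, -0.4, -0.4]
grip_width: 0.411
finger_force: 0.0
```

Call:
{"method": "send_rows", "body": {
  "rows": "3.5 0 0 0 -0.117; 3.5 0 0 0 -0.117; 3.5 0 0 0 -0.117; 3.5 0 0 0 -0.117; 3.5 0 0 0 -0.117; 3.5 0 0 0 0; 3.5 0 0 0 0; 3.5 0 0 0 0"
}}

```text
clock: 2.43
position: [0.4726, -0.0543, 0.2516]
orientation: [-0.154, 0.988, 0.0, -0.0]
contact_force: [-0.2, 0.4, 0.2]
grip_width: 0.41
finger_force: 0.0
```

Run:
```python
from cell import ctrl, vision
import cv2,json
s=ctrl.read_state();print(s['q'],s['position'],s['orientation'],s['contact_force'],s['grip_width'])
c=vision.calibration("wrist");print(c)
im=vision.snapshot("wrist");cv2.imwrite("pics/w0.png",im);cv2.imwrite("pics/w0b.png",cv2.resize(im,None,fx=1.42,fy=1.42,interpolation=cv2.INTER_CUBIC))
```

```text
[-1.14484425e-01  1.59608331e-01 -1.52408276e-01  1.25929025e+00
  1.26721666e-05 -4.24361883e-01] [ 0.4726339  -0.05434246  0.25160657] [-1.54319555e-01  9.88020956e-01  7.40528299e-05 -2.44369879e-04] [-0.23220707  0.36054303  0.19717298] 0.40971795168229863
{'fx': 325.19226210127806, 'fy': 325.19226210127806, 'cx': 278.690446766328, 'cy': 208.09878494984955, 'world_from_camera': array([[-3.04157450e-01, -9.05172622e-01, -2.96901953e-01,
         3.96190789e-01],
       [ 9.52621309e-01, -2.89315823e-01, -9.38562551e-02,
        -7.88325517e-02],
       [-9.42320534e-04, -3.11382206e-01,  9.50284291e-01,
         4.19140064e-01],
       [ 0.00000000e+00,  0.00000000e+00,  0.00000000e+00,
         1.00000000e+00]])}
```

View pics/w0b.png

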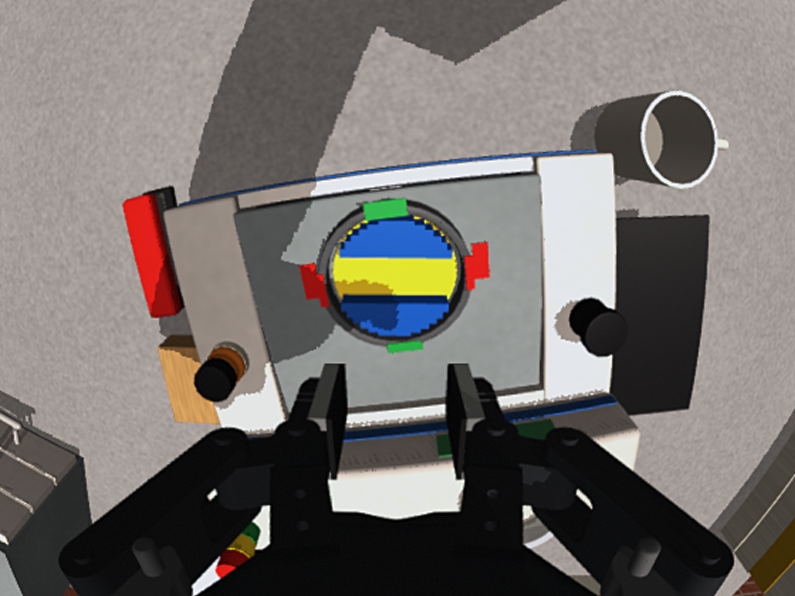

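The wrist view shows the slot level in the image. At disc-top height its walls run along y≈257 and y≈303, and its ends are at x≈333 and x≈458. The fingers line up parallel to it.

```bash
cat >> h.py <<'E'
def wray(px,c,z):
    u=(np.array(px)-[c["cx"],c["cy"]])/c["fx"];r=np.linalg.norm(u)
    d=np.array([np.sin(r)*u[0]/r,-np.sin(r)*u[1]/r,-np.cos(r)]);T=c["world_from_camera"];d=T[:3,:3]@d
    return T[:3,3]+d*(z-T[2,3])/d[2]
E
python3 - <<'E'
from h import *
c=vision.calibration("wrist")
for n,p,z in [("mid",(395.5,280),.1296),("near",(395.5,257),.1296),("far",(395.5,303),.1296),("L",(333,278),.1156),("R",(458,278),.1156),("farfloor",(395.5,296.5),.1156),
  ("deckFL",(613,154),.1),("deckFR",(164,211),.1)]: print(n,wray(np.array(p)/1.42,c,z).round(4))
E
```

```text
mid [ 0.4766 -0.0536  0.1296]
near [ 0.4619 -0.0583  0.1296]
far [ 0.4918 -0.0488  0.1296]
L [ 0.4922 -0.0938  0.1156]
R [ 0.466  -0.0119  0.1156]
farfloor [ 0.4919 -0.0488  0.1156]
deckFL [0.3436 0.071  0.1   ]
deckFR [ 0.4854 -0.2346  0.1   ]
```

Call:
{"method": "send_rows", "body": {
  "rows": "3.5 -0.2 -0.07 2 0; 3.5 0 0 2 0; 3.5 0 0 2 0; 3.5 0 0 2 0; 3.5 0 0 1.5 0; 3.5 0 0 1 0; 3.5 0 0 1 0; 3.5 0 0 0.4 0; 3.5 0 0 0.4 0; 3.5 0 0 0 0; 3.5 0 0 0 0"
}}

```text
clock: 3.4
position: [0.4752, -0.0545, 0.1291]
orientation: [-0.155, 0.988, -0.0, 0.0]
contact_force: [0.6, -0.1, 0.8]
grip_width: 0.41
finger_force: 0.0
```

Run:
```python
from cell import ctrl, vision
import cv2
s=ctrl.read_state();print(s['position'],s['contact_force'],s['ft_torque'])
im=vision.snapshot("wrist");cv2.imwrite("pics/w1.png",cv2.resize(im[120:380,120:440],None,fx=2.3,fy=2.3,interpolation=cv2.INTER_CUBIC))
```

```text
[ 0.47517391 -0.05449638  0.12912841] [ 0.62520535 -0.07614971  0.76991284] [ 0.0088198  -0.01207353  0.0611286 ]
```

View pics/w1.png

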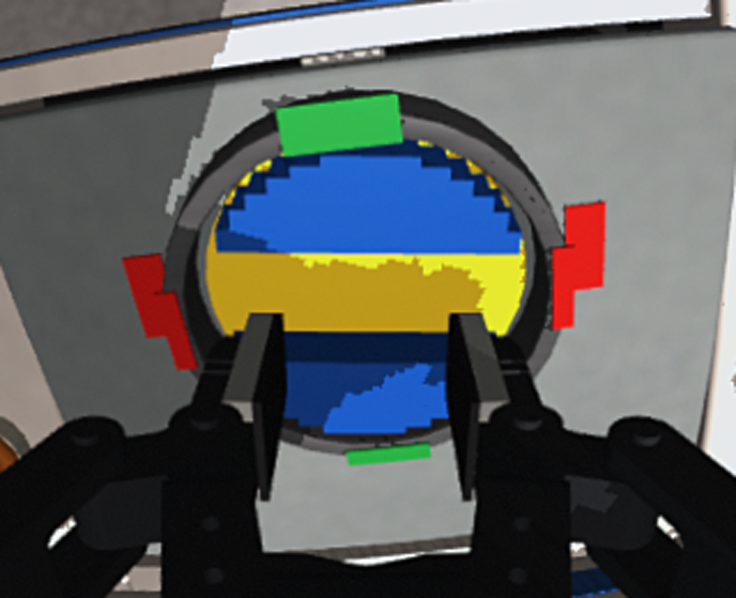

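The tips are centred along the slot. I'll check the across-slot position from the tip corners in this crop: (247..283,315) and (450..483,315).

Run:
```python
from h import *
from scipy.spatial.transform import Rotation as R
c=vision.calibration("wrist");s=ctrl.read_state();Rt=R.from_quat(s['orientation']).as_matrix()
f=lambda p,z:(Rt.T@(wray(np.array(p)/2.3+[120,120],c,z)-s['position'])*1000).round(1)
for z in(.129,.133,.137): print(z,[f(p,z) for p in[(247,315),(283,315),(450,315),(483,315)]])
for n,p,z in[("near",(365,253),.1296),("farfloor",(365,333),.1156),("fartop",(365,362),.1296),("L",(207,290),.1156),("R",(526,290),.1156)]:print(n,f(p,z))
```

```text
0.129 [array([ -4.6, -30. ,   0.4]), array([ -4.5, -20.8,   0.4]), array([-4.5, 21.2,  0.3]), array([-4.6, 29.6,  0.3])]
0.133 [array([ -2.6, -29.3,  -3.6]), array([ -2.5, -20.3,  -3.6]), array([-2.5, 20.7, -3.7]), array([-2.6, 28.9, -3.7])]
0.137 [array([ -0.6, -28.6,  -7.6]), array([ -0.4, -19.9,  -7.6]), array([-0.5, 20.2, -7.7]), array([-0.6, 28.2, -7.7])]
near [12.7 -0.2 -0.3]
farfloor [-16.7  -0.2  13.8]
fartop [-17.7  -0.2  -0.2]
L [ -4.  -43.   13.8]
R [-4.1 43.4 13.7]
```

Call:
{"method": "send_rows", "body": {
  "rows": "3.5 -0.1 0 0.3 0; 3.5 0 0 0.3 0; 3.5 0 0 0.3 0; 3.5 0 0 0.2 0; 3.5 0 0 0 0"
}}

```text
clock: 3.87
position: [0.4754, -0.0541, 0.1172]
orientation: [-0.155, 0.988, 0.0, -0.001]
contact_force: [0.1, 0.2, -0.1]
grip_width: 0.407
finger_force: 0.0
```

Call:
{"method": "send_rows", "body": {
  "rows": "3.5 0 0 0.3 0; 3.5 0 0 0.3 0; 3.5 0 0 0.3 0; 3.5 0 0 0 0"
}}

```text
clock: 4.2
position: [0.4754, -0.0541, 0.1081]
orientation: [-0.155, 0.988, 0.0, -0.001]
contact_force: [0.2, 0.1, -0.0]
grip_width: 0.406
finger_force: 0.0
```

Run:
```python
from h import *
import cv2
im=vision.snapshot("scene");cv2.imwrite("pics/s1.png",cv2.resize(im[130:290,150:320],None,fx=3.7,fy=3.7,interpolation=cv2.INTER_CUBIC))
s=ctrl.read_state();print((proj("scene",s['position'])-[150,130])*3.7, s['position'])
```

```text
[249.65364248 351.61920688] [ 0.47547469 -0.05410839  0.10835059]
```

View pics/s1.png

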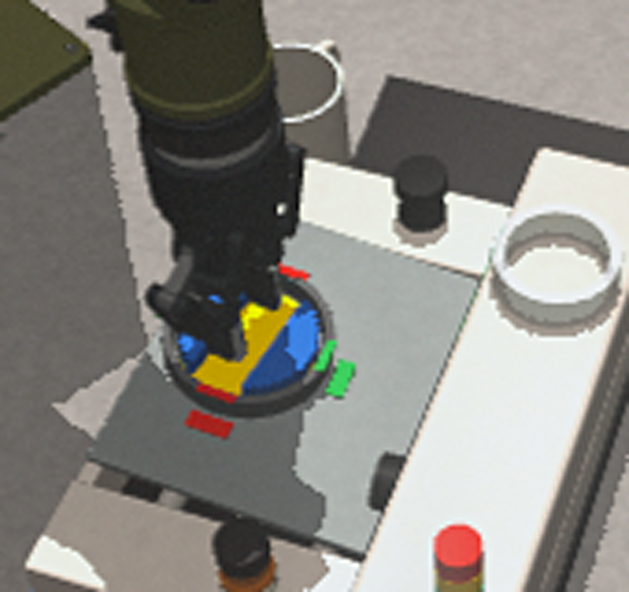

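The tips are over the slot, with the floor still visible below them and no contact yet. I'll keep going down in small steps.

Call:
{"method": "send_rows", "body": {
  "rows": "3.5 0 0 0.3 0; 3.5 0 0 0.3 0; 3.5 0 0 0 0"
}}

```text
clock: 4.5
position: [0.4755, -0.0541, 0.1022]
orientation: [-0.155, 0.988, 0.0, -0.0]
contact_force: [-0.0, 0.5, -0.3]
grip_width: 0.412
finger_force: 0.0
```

Call:
{"method": "send_rows", "body": {
  "rows": "3.5 0 0 0.2 0; 3.5 0 0 0.2 0; 3.5 0 0 0 0"
}}

```text
clock: 4.75
position: [0.4756, -0.0541, 0.0984]
orientation: [-0.155, 0.988, 0.0, -0.0]
contact_force: [0.4, -0.5, -0.8]
grip_width: 0.41
finger_force: 0.0
```

Call:
{"method": "send_rows", "body": {
  "rows": "3.5 0 0 0.2 0; 3.5 0 0 0.2 0; 3.5 0 0 0 0"
}}

```text
clock: 5.0
position: [0.4757, -0.0541, 0.0944]
orientation: [-0.155, 0.988, 0.0, -0.0]
contact_force: [0.9, -0.4, 0.5]
grip_width: 0.41
finger_force: 0.0
```

Call:
{"method": "send_rows", "body": {
  "rows": "3.5 0 0 0.2 0; 3.5 0 0 0.2 0; 3.5 0 0 0 0"
}}

```text
clock: 5.25
position: [0.4757, -0.0542, 0.0905]
orientation: [-0.155, 0.988, -0.0, -0.0]
contact_force: [0.5, 0.3, 0.4]
grip_width: 0.411
finger_force: 0.2
```

Call:
{"method": "send_rows", "body": {
  "rows": "3.5 0 0 0.2 0; 3.5 0 0 0.2 0; 3.5 0 0 0 0"
}}

```text
clock: 5.5
position: [0.4757, -0.0543, 0.0865]
orientation: [-0.155, 0.988, -0.0, -0.0]
contact_force: [-0.8, -1.3, 1.4]
grip_width: 0.413
finger_force: 0.7
```

Run:
```python
from h import *
import cv2
im=vision.snapshot("wrist");cv2.imwrite("pics/w2.png",cv2.resize(im[120:380,120:440],None,fx=2.3,fy=2.3,interpolation=cv2.INTER_CUBIC))
```

```text
(no output)
```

View pics/w2.png

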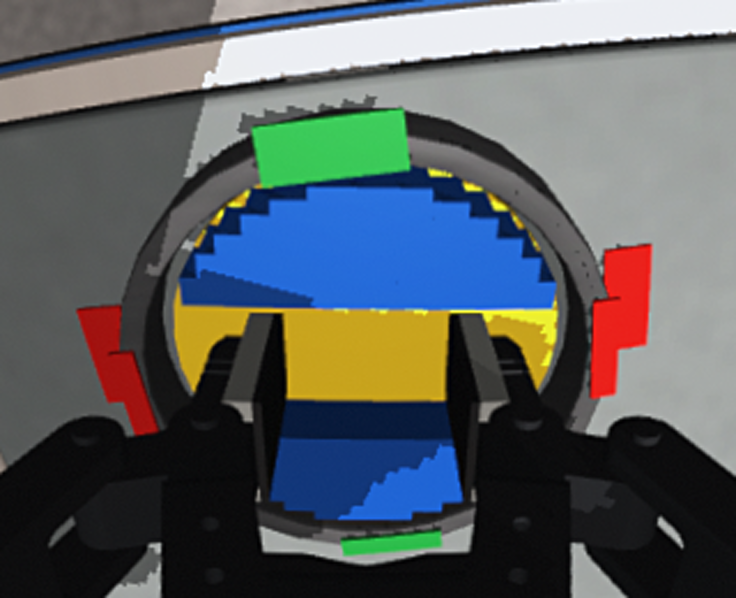

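The tips are now inside the slot near its floor (crop y≈310–400) and the first force is showing. Now I press the cover shut.

Call:
{"method": "send_rows", "body": {
  "rows": "3.5 0 0 0.2 0; 3.5 0 0 0.2 0; 3.5 0 0 0 0"
}}

```text
clock: 5.8
position: [0.4757, -0.0544, 0.0825]
orientation: [-0.155, 0.988, -0.0, -0.0]
contact_force: [-0.5, -1.0, 2.3]
grip_width: 0.415
finger_force: 1.0
```

Call:
{"method": "send_rows", "body": {
  "rows": "3.5 0 0 0.2 0; 3.5 0 0 0.2 0; 3.5 0 0 0 0"
}}

```text
clock: 6.05
position: [0.4757, -0.0544, 0.0787]
orientation: [-0.155, 0.988, -0.0, -0.0]
contact_force: [-1.4, -1.6, 3.5]
grip_width: 0.411
finger_force: 1.6
```

Call:
{"method": "send_rows", "body": {
  "rows": "3.5 0 0 0.2 0; 3.5 0 0 0.1 0; 3.5 0 0 0 0"
}}

```text
clock: 6.3
position: [0.4758, -0.0544, 0.0783]
orientation: [-0.155, 0.988, -0.0, 0.001]
contact_force: [-8.3, -1.0, 23.6]
grip_width: 0.413
finger_force: 12.1
```

The cover hit its stop: the force jumped to 23.6 N at z=0.078. I'll ease off slightly and turn clockwise.

Call:
{"method": "send_rows", "body": {
  "rows": "3.5 0 0 -0.08 0; 3.5 0 0 0 0.08; 3.5 0 0 0 0.08; 3.5 0 0 0 0.08; 3.5 0 0 0 0.08; 3.5 0 0 0 0.08; 3.5 0 0 0 0.08; 3.5 0 0 0 0.08; 3.5 0 0 0 0"
}}

```text
clock: 7.05
position: [0.4768, -0.0559, 0.0784]
orientation: [0.125, 0.992, -0.002, 0.001]
contact_force: [-4.5, -6.1, 15.3]
grip_width: 0.411
finger_force: 7.7
```

Run:
```python
from h import *
import cv2
s=ctrl.read_state();print(s['ft_torque'],s['contact_force'],s['q'])
im=vision.snapshot("wrist");cv2.imwrite("pics/w3.png",cv2.resize(im[120:380,120:440],None,fx=2.3,fy=2.3,interpolation=cv2.INTER_CUBIC))
```

```text
[-0.990671    0.93443238 -0.06372176] [-4.52029646 -6.10424529 15.34457354] [-0.11411172  0.27794876 -0.47431551  0.81567953 -0.003579    0.13697278]
```

View pics/w3.png

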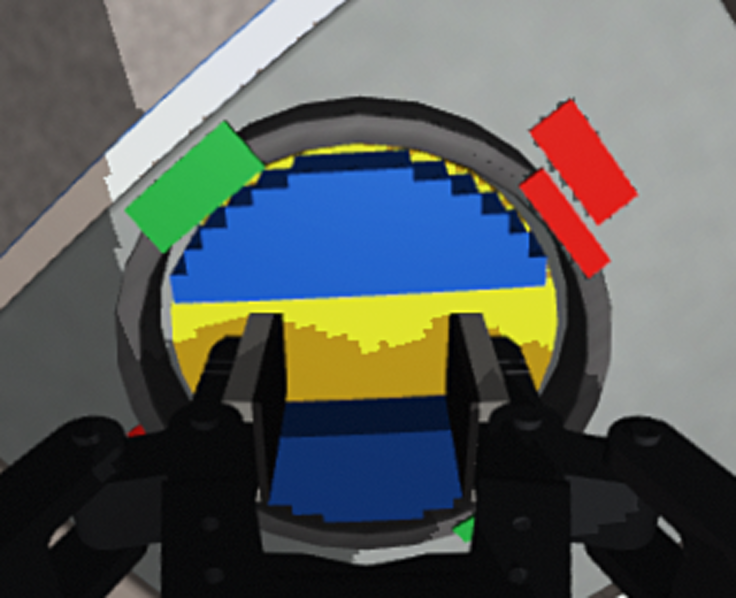

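The disc follows the fingers with only a slight lag, and the cover stays shut. I'll continue turning.

Call:
{"method": "send_rows", "body": {
  "rows": "3.5 0 0 0 0.08; 3.5 0 0 0 0.08; 3.5 0 0 0 0.08; 3.5 0 0 0 0.08; 3.5 0 0 0 0.08; 3.5 0 0 0 0.08; 3.5 0 0 0 0"
}}

```text
clock: 7.68
position: [0.4759, -0.0562, 0.0784]
orientation: [0.358, 0.934, -0.002, 0.001]
contact_force: [-6.2, -6.6, 17.6]
grip_width: 0.41
finger_force: 10.1
```

Call:
{"method": "send_rows", "body": {
  "rows": "3.5 0 0 0 0.08; 3.5 0 0 0 0.08; 3.5 0 0 0 0.08; 3.5 0 0 0 0.08; 3.5 0 0 0 0.08; 3.5 0 0 0 0"
}}

```text
clock: 8.18
position: [0.4756, -0.056, 0.0784]
orientation: [0.536, 0.844, -0.002, 0.001]
contact_force: [-6.9, -5.6, 17.0]
grip_width: 0.41
finger_force: 10.0
```

Run:
```python
from h import *
s=ctrl.read_state();print(s['ft_torque'],s['contact_force'],s['q'],s['effort'])
```

```text
[-1.0568926   1.48452423 -0.1440183 ] [-6.91161131 -5.59964978 16.97864727] [-0.11427026  0.2775508  -0.47497928  0.81737749 -0.00416085  1.01700709] [  3.15165326 -29.8467654   19.99695539  -2.78276615   1.99256659
   0.32208335]
```

Call:
{"method": "send_rows", "body": {
  "rows": "3.5 0 0 0 0.05; 3.5 0 0 0 0.05; 3.5 0 0 0 0"
}}

```text
clock: 8.43
position: [0.4755, -0.0562, 0.0784]
orientation: [0.577, 0.817, -0.002, 0.001]
contact_force: [-6.7, -5.8, 18.0]
grip_width: 0.409
finger_force: 9.8
```

Run:
```python
from h import *
import cv2
s=ctrl.read_state();print(s['ft_torque'],s['contact_force'],s['q'][5],s['effort'][5])
im=vision.snapshot("wrist");cv2.imwrite("pics/w4.png",cv2.resize(im[120:380,120:440],None,fx=2.3,fy=2.3,interpolation=cv2.INTER_CUBIC))
```

```text
[-1.23961341  1.55578825 -0.1377023 ] [-6.69691827 -5.75202662 17.99459541] 1.115854328534135 0.22244280204176903
```

View pics/w4.png

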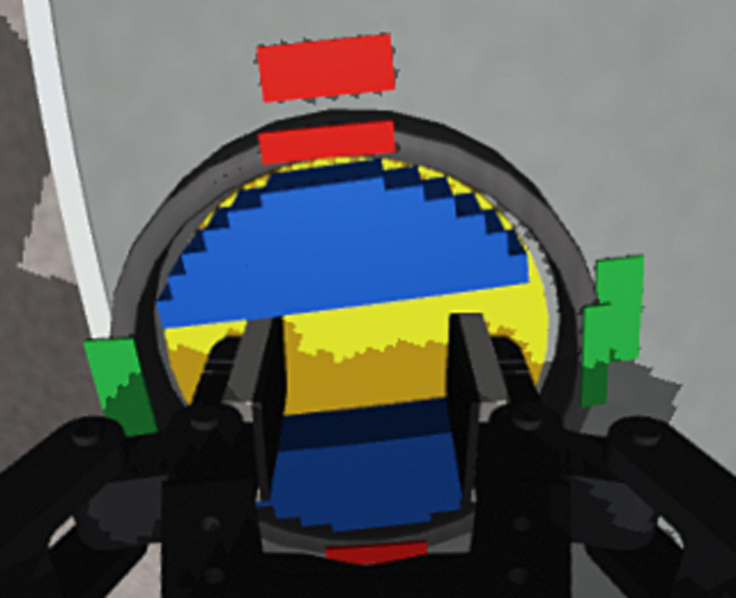

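The slot is now close to the green marks, at crop (120,387) and (613,308). I'll push it into the stop.

Call:
{"method": "send_rows", "body": {
  "rows": "3.5 0 0 0 0.05; 3.5 0 0 0 0.05; 3.5 0 0 0 0.05; 3.5 0 0 0 0.05; 3.5 0 0 0 0"
}}

```text
clock: 8.9
position: [0.4761, -0.054, 0.0784]
orientation: [0.653, 0.757, 0.0, 0.001]
contact_force: [-6.6, -1.4, 17.4]
grip_width: 0.409
finger_force: 37.8
```

Run:
```python
from h import *
s=ctrl.read_state();print(s['ft_torque'],s['contact_force'],s['q'][5],s['effort'][5])
```

```text
[-0.1932859   1.26746178  1.68044813] [-6.62506996 -1.42184414 17.37887127] 1.3112696219500284 1.9918068498373032
```

The torque has risen to 1.7 N·m, so the fastener is at its stop. I'll unwind a little, lift off and back away.

Call:
{"method": "send_rows", "body": {
  "rows": "3.5 0 0 0 -0.06; 3.5 0 0 0 -0.06; 3.5 0 0 -0.1 -0.04; 3.5 0 0 -0.3 0; 3.5 0 0 -0.5 0; 3.5 0 0 -1 0; 3.5 0 0 -2 0; 3.5 0 0 -3 0; 3.5 0 0 -3 0; 3.5 0 0 -3 0; 3.5 0 0 -3 0; 3.5 0 0 -2 0; 3.5 0 0 0 0; 3.5 0 0 0 0"
}}

```text
clock: 10.07
position: [0.4769, -0.0542, 0.2565]
orientation: [0.593, 0.806, 0.001, 0.001]
contact_force: [0.2, -0.4, -0.7]
grip_width: 0.406
finger_force: 0.0
```

Run:
```python
from h import *
import cv2
s=ctrl.read_state();print(s['position'],s['contact_force'],s['dq'])
im=vision.snapshot("wrist");cv2.imwrite("pics/w5.png",cv2.resize(im,None,fx=1.42,fy=1.42,interpolation=cv2.INTER_CUBIC))
```

```text
[ 0.47694028 -0.05418232  0.25652193] [ 0.22985927 -0.36268012 -0.69795636] [-0.00188911  0.02090528 -0.06011529 -0.01385228 -0.0006038  -0.00352345]
```

View pics/w5.png

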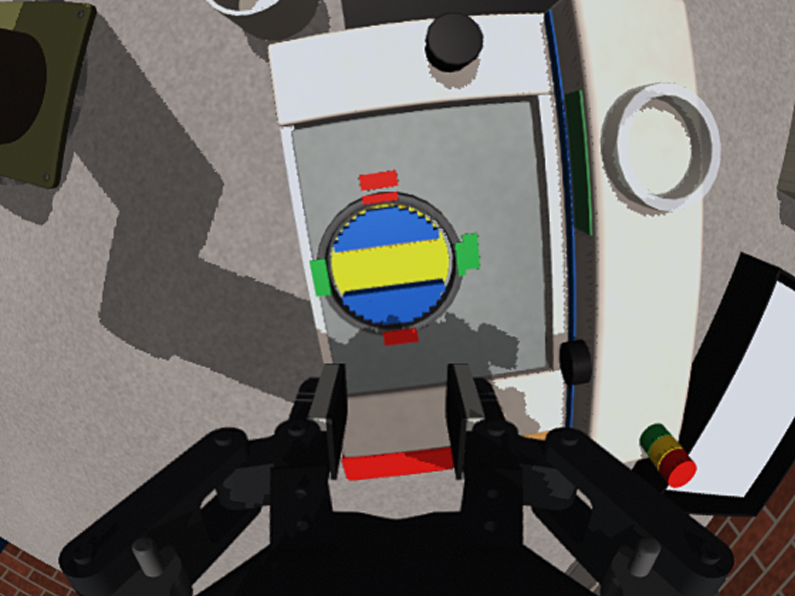

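The slot lies along the green marks, at (320,277) and (467,254). The cover is flush with the fingers clear, so I'm handing in.

```bash
python3 -c "
from cell import order
print(order.hand_in())"
```

```text
the job is handed in; nothing more can be done
None
```

The job is handed in, with no verdict shown: the cover was pressed shut before turning, the fastener was turned clockwise to its stop with the slot on the green marks, the cover looks flush, and the gripper finished clear above the machine.

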